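# Gauge a blind bore for the right bolt length

## Task

Take the depth gauge off the granite plate and set its bridge flat and lengthwise on top of the aluminium block in the vise, with the rod over the big bore. Push the rod gently down by its black grip until you feel it touch the bottom of the bore (never harder than 20 N), let go, and flip the red lever right down to lock the rod there. Leave the gauge standing on the block, locked with its rod on the bottom, and leave the other things on the bench alone.

Things in the scene. Friction and masses are not known exactly. Their poses are not given: they have to be found in the camera images.
- gauge: Depth gauge, about 0.55 kg in all, standing upright on the black granite plate at the start. Steel bridge (base bar) 32 mm (x) by 130 mm (y) by 14 mm high; on its middle a dark head 30 by 36 mm reaching 46 mm above the underside. A round steel rod of 7 mm diameter slides vertically through the middle of both. Origin: centre of the bridge's underside; z up, y along the bridge towards the red lever's side.
- grip (a point): Centre of the black grip at the rod's top: 12 mm thick along the gauge's x, 20 mm wide along its y, 40 mm tall; a steel disc of 26 mm diameter sits right under it. 135 mm above the bridge's underside when the rod is fully up. At the start the rod is fully up or up to 6 mm below that; it meets its upper stop there, so the whole gauge can be lifted and carried by the grip. The rod moves down up to 63 mm against about 2 N of sliding drag and stays where it is left.
- probe: The sliding rod with its grip. Origin: the rod's rounded lower tip, which is 8 mm above the bridge's underside when the rod is fully up; the grip's centre is 127 mm above it.
- lever (a joint): Angle of the red lock lever, rad: 0 = raised (rod free), 0.87 = pressed right down to level against its stop (rod locked; locked from 0.75 on). The pivot lies along the gauge's x, 23 mm from the rod's axis towards +y and 38 mm above the bridge's underside. The lever is 44 mm long, points up at 50 degrees at 0 and lies level over the bridge at 0.87; it takes about 3 N at first and 5 N for the last third, pressed down near its end and stays where it is left.
- lever_end (a point): Middle of the upper face of the lever's end pad (18 by 12 mm), 38 mm from the pivot. Level: 61 mm from the rod's axis along the gauge's y and 41.5 mm above the bridge's underside.
- block: Aluminium block clamped in the grey vise: 60 mm (x) by 140 mm (y) by 60 mm (z), fixed. Origin: centre of its underside, 30 mm above the bench; y along the block, z up. Its top face is 18 mm above the vise jaws and 90 mm above the bench.
- bore (a point): Mouth of the big blind bore, in the middle of the block's top face; 18 mm diameter, straight down, z up. Its depth is not known: somewhere between 22 and 50 mm, different each time and hard to see.
- plate: Black granite plate on which the gauge is parked, 160 by 200 mm, fixed; its top is 30 mm above the bench. Origin: centre of its underside.
- bolt: Bystander: steel hex bolt standing on its 24 mm head, 65 mm tall. Origin: centre of its underside.
- tub: Bystander: white plastic tub with a red lid, 108 by 138 by 82 mm. Origin: centre of its underside.
- carton: Bystander: open cardboard carton of screws, 110 by 150 by 75 mm, its back flap reaching 125 mm. Origin: centre of its underside.
- bin: Bystander: blue open bin with nuts, 150 by 110 by 70 mm. Origin: centre of its underside.
- oil: Bystander: white plastic bottle with a red cap, 48 mm diameter, 130 mm tall. Origin: centre of its underside.
Not all that is in view belongs to the job. Leave any orange look-alike of the gauge alone.

How it is judged:
On the way, in this order (a step that is already met when the one before it is completed fails the run):
1. the gauge's bridge stands flat on the block, rod over the bore (horizontal distance between gauge and bore below 0.005 m and z of gauge in the frame of bore below 0.0015 m and angle between gauge's own z axis and vertical below 0.03 rad and angle between the y axis of gauge and the y axis of block, either way round below 0.2 rad), for 0.1 s.
2. the rod, at least 15 mm down the bore, presses on its bottom (over 0.5 N) (contact force between probe and block above 0.5 N and horizontal distance between probe and bore below 0.005 m and z of probe in the frame of bore below -0.015 m), for 0.2 s.
3. the lever is locked while the rod still touches the bottom (value of joint lever above 0.75 rad and contact force between probe and block above 0.1 N and horizontal distance between probe and bore below 0.005 m and z of gauge in the frame of bore below 0.0015 m), for 0.1 s.
At the end, for the whole second after the job is handed in: The gauge stands at rest, flat (within 1.5 mm and 0.03 rad) and lengthwise (within 0.2 rad) on the block's top, its rod within 5 mm of the bore's axis, at least 15 mm down and still touching the bottom (over 0.05 N), and the lever is down (over 0.75 rad) (all of step 1 and value of joint lever above 0.75 rad and z of gauge in the frame of bore above -0.0015 m and z of probe in the frame of bore below -0.015 m and horizontal distance between probe and bore below 0.005 m and contact force between probe and block above 0.05 N and linear speed of gauge below 0.02 m/s).
It fails at once if the rod is pressed on the block harder than 20 N (contact force between probe and block above 20 N).
It fails at once if the gauge is dropped or slammed on the block (over 40 N) (contact force between gauge and block above 40 N).
It fails at once if the gauge is knocked over (angle between gauge's own z axis and vertical above 0.5 rad).
It fails at once if a bystander is moved by more than 20 mm (distance of any of bolt, tub, carton, bin, oil from where it was at the start of the episode above 0.02 m).
It also fails if it takes over 70 s, if anything falls off the work surface, if the arm or the gripper's body presses on something with over 40 N, if the wrist force passes 120 N, or if a joint passes its speed limit or range.

## Robot

A 7-joint arm with a two-finger parallel gripper is mounted at the origin on the work surface. World frame = base frame: x ahead of the robot, y to its left, z up, the work surface at z = 0. Lengths are in m, angles in rad, forces in N, time in s.
With the tool pointing down it reaches from about 0.425 to 0.875 m from the base axis. Payload 4.7 kg.
Tool frame: the origin (TCP) lies between the finger pads; the fingertips stand ahead of it and the grasp point (between the pads) lies 3 mm ahead of it (robot.tip_extent is the z of the fingertips in the tool frame, in m); z points along the fingers, y is the direction in which the jaws open and shut (so a half turn about z gives the same grasp; the last joint's range is limited). The gripper opens to 85 mm and grips with 20 to 120 N. Pads are 22 mm wide; open, the fingers measure 114 mm over their backs; the gripper's body (76 mm by 85 mm) begins 54 mm behind the grasp point. The pads swing forward as they close: fully open they stand 13 mm farther back than shut.
Start: joints at [1.215, 0.321, -0.07, 1.45, 0.023, 1.371, -0.057], TCP at [0.235, -0.606, 0.253] pointing down, gripper open.
Joint ranges: [-2.86, 2.86], [-0.3, 2.09], [-1.38, 1.24], [0.06, 2.45], [-1.56, 4.7], [0.09, 2.05], [-2.69, 2.69]. Speed limits (rad/s): [2.57, 2.57, 3.14, 3.14, 3.14, 3.14, 3.14].

## Interface

Orientations are given as a rotation vector (axis times angle).
In Python, from station import robot gives the robot as it stands.
- The arm moves only by the tool servo_tool, never from a script. Its argument "motion" is a list of rows, each a list of 5 numbers: the opening, from 0 (shut) to 1 (fully open), then the shift along the tool's x, y, z in units of 0.2 m (1.0 is 0.2 m), then the turn about the tool's z in units of 90 degrees (1.0 is 90 degrees). In form: [[hand, dx, dy, dz, twist], ...]. A call has 1 to 20 rows; each row shifts and turns the pose as measured when the row begins, along the tool's axes as they then stand; what a row does not reach is not made up. A row lasts 1/8 s, in which the tool goes at most 62.5 mm and 10.7 degrees, less where a joint would pass 70% of its speed; a pose out of reach is approached as far as the arm can. A call with a number of a shift or a turn outside -1 to 1 is refused whole. A call with a gripper value outside its range is refused whole. The fingers move at their own pace and stop on an object; "newtons" is the grip in N (left out, the last holds). Time passes only in rows, so rows that do not move let the fingers close. It gives the time, the measured TCP pose, the force and the opening at its end, in the units of the state.
- robot.get_obs(): the state, without advancing time (a new reading comes with each control period).
- robot.camera(name): name is "scene" or "top"; returns (picture, depth): 420x560x3 uint8, red, green, blue; 420x560 float32, m along the optical axis (not along the pixel's ray), 0 where there is no reading.
- robot.get_calibration(name): a dict with "fx", "fy", "cx", "cy" (pixels), "extrinsics" (4x4, takes a point from world to camera coordinates). Camera axes: x right, y down, z forward; pixel columns grow to the right and rows downward; lengths in m; the calibration is good to about 2 mm. A picture is of the moment at which its call begins. get_calibration takes no time and is no camera call.
- robot.finish_job(): hands the job in, once; it reports no verdict.
The state is a dict: "time_s": time; "joints": joint angles; "qvel": joint speeds; "tau": joint torques, N m; "eef_pos": TCP position; "tcp_rot": TCP orientation; "force": force on the tool from outside, world axes, zero at the start; "moment": the same for the moment, N m; "finger_gap": opening from 0.0 (shut) to 1.0 (fully open).
Only numpy, scipy, OpenCV 4.12 (cv2) and the standard library are available. Lean on these libraries where they do the work, as an engineer would, in place of code of your own. Each camera call takes 0.05 s, during which the arm holds its last target.

## Working session

There is one attempt and no reset: what is moved stays moved. The work goes in short steps, Python scripts to look and compute and a tool call to move; the robot and the scene stay as the last step left them, time stands still between calls to the robot, and variables do not carry over. Pictures are saved under pics/ and viewed, and the job is handed in when it is done.

Besides the shell and the picture viewer there is one more tool, called after "Request:" by a JSON object that holds its "api" and its "payload", one argument or row to a line. servo_tool: Moves the arm, as the interface text tells. Shifts and turns lie within -1 to 1; 1 stands for 0.2 m of shift or 90 degrees of turn. Its arguments: {"type":"object","properties":{"motion":{"type":"array"},"newtons":{"type":"number"}},"required":["motion"]}

```bash
ls; mkdir -p pics; python3 - <<'E'
from station import robot
import cv2,numpy as np
print({k:np.round(v,3) for k,v in robot.get_obs().items()}, robot.tip_extent)
for n in("scene","top"):
    p,d=robot.camera(n); cv2.imwrite(f"pics/{n}0.png",p[:,:,::-1]); np.savez(f"pics/{n}0.npz",p=p,d=d)
    c=robot.get_calibration(n); print(n,c['fx'],c['fy'],c['cx'],c['cy']); print(np.round(c['extrinsics'],4)); print((d>0).mean())
E
```

```text
pics
{'time_s': np.float64(0.0), 'joints': array([ 1.215,  0.322, -0.07 ,  1.452,  0.023,  1.371, -0.057]), 'qvel': array([-0.001,  0.   , -0.001, -0.001, -0.   , -0.001, -0.003]), 'tau': array([ 0.0000e+00, -4.9358e+01, -3.8200e-01, -3.1433e+01,  1.3000e-02,
        1.1000e-02, -0.0000e+00]), 'eef_pos': array([ 0.235, -0.606,  0.252]), 'tcp_rot': array([-3.086e+00, -5.770e-01,  1.000e-03]), 'force': array([ 1.026,  0.135, -0.126]), 'moment': array([ 0.012, -0.048,  0.013]), 'finger_gap': np.float64(1.001)} 0.022
scene 441.65247671649234 441.65247671649234 274.6730425324028 208.8328469497988
[[ 0.8336  0.552   0.0193 -0.5089]
 [ 0.333  -0.4744 -0.8149 -0.0979]
 [-0.4406  0.6858 -0.5793  1.5573]
 [ 0.      0.      0.      1.    ]]
0.9947108843537414
top 428.00744223361846 428.00744223361846 274.4054187014544 206.78958789700818
[[ 1.2400e-02 -9.9990e-01 -2.1000e-03 -3.0000e-04]
 [-9.8590e-01 -1.1900e-02 -1.6700e-01  6.1730e-01]
 [ 1.6700e-01  4.1000e-03 -9.8600e-01  1.3525e+00]
 [ 0.0000e+00  0.0000e+00  0.0000e+00  1.0000e+00]]
0.9960034013605442
```

View pics/scene0.png

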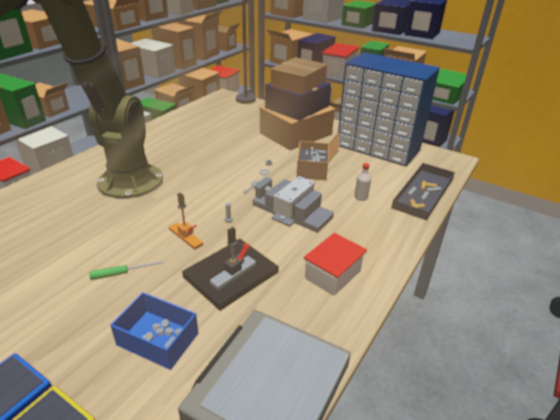

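View pics/top0.png

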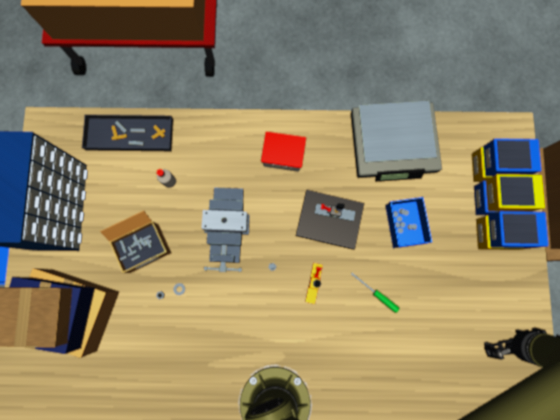

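The scene view shows the steel gauge on the black plate: grip at about (232,237), red lever (243,252). The top view has it at about (330,210). The orange look-alike is at (185,230) in scene and (316,280) in top. The block is at (293,190) in scene and (224,220) in top. Next I'll check close crops.

```bash
python3 - <<'E'
import cv2,numpy as np
t=cv2.imread("pics/top0.png");s=cv2.imread("pics/scene0.png")
f=lambda im,x,y,w,h,k:cv2.resize(im[y:y+h,x:x+w],None,fx=k,fy=k,interpolation=cv2.INTER_CUBIC)
a=np.hstack([f(t,195,180,60,60,6.5),f(t,298,180,60,60,6.5)])
b=np.hstack([f(s,260,160,60,60,6.5)[:200],f(s,205,215,60,60,6.5)[:200]])
b=np.hstack([f(s,260,165,60,30,6.5),f(s,205,225,60,30,6.5)])
cv2.imwrite("pics/crop1.png",np.vstack([a,b]))
E
```

```text
(no output)
```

View pics/crop1.png

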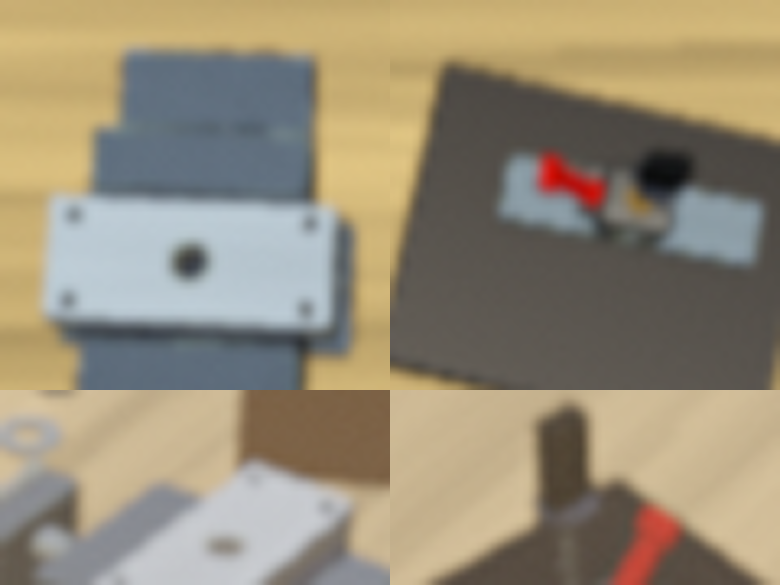

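Block with the bore at top (224,220); gauge with red lever towards image left (+y) and black grip at about (340,206). Now I'll measure both.

```bash
cat > h.py <<'E'
import numpy as np,cv2
from station import robot
def cal(n):
    c=robot.get_calibration(n); K=np.array([[c['fx'],0,c['cx']],[0,c['fy'],c['cy']],[0,0,1.]]); return K,np.array(c['extrinsics'])
def ray(n,uv,z):
    K,E=cal(n); uv=np.atleast_2d(uv).astype(float)
    d=(np.linalg.inv(K)@np.c_[uv,np.ones(len(uv))].T).T@E[:3,:3]; o=-E[:3,:3].T@E[:3,3]
    return o+d*((z-o[2])/d[:,2])[:,None]
def cloud(n,d):
    K,E=cal(n); v,u=np.mgrid[:420,:560]
    P=np.stack([(u-K[0,2])/K[0,0]*d,(v-K[1,2])/K[1,1]*d,d],-1)
    return (P-E[:3,3])@E[:3,:3]
def proj(n,p):
    K,E=cal(n); q=K@(E[:3,:3]@np.asarray(p)+E[:3,3]); return q[:2]/q[2]
def rect(n,mask,z):
    m=cv2.morphologyEx(mask.astype(np.uint8),cv2.MORPH_CLOSE,np.ones((5,5)))
    c=max(cv2.findContours(m,0,2)[0],key=cv2.contourArea).reshape(-1,2)
    p=ray(n,c,z)[:,:2].astype(np.float32); (ctr,wh,a)=cv2.minAreaRect(p*1000); return np.round(ctr,1),np.round(wh,1),round(a,1)
E
python3 - <<'E'
from h import *
for n,bx,gx in(("top",(195,200,60,40),(298,180,70,70)),("scene",(265,165,60,50),(200,220,85,80))):
    D=np.load(f"pics/{n}0.npz");p=D['p'];C=cloud(n,D['d']);
    def box(b): M=np.zeros((420,560),bool);M[b[1]:b[1]+b[3],b[0]:b[0]+b[2]]=1;return M
    hsv=cv2.cvtColor(p,cv2.COLOR_RGB2HSV); g=p.mean(2)
    z=C[...,2]
    B=box(bx)
    top=B&(abs(z-.09)<.008)
    print(n,"block px",top.sum(),"z",np.median(z[top]),rect(n,top,.09))
    inner=cv2.morphologyEx(top.astype(np.uint8),cv2.MORPH_CLOSE,np.ones((11,11)))>0
    G=box(gx)
    for lo,hi in((.14,.19),):
        q=C[G&(z>lo)&(z<hi)&(g<110)]; print(" grip",len(q),np.round(q.mean(0),4),np.round(q.min(0),4),np.round(q.max(0),4))
    br=G&(g>110)&(hsv[...,1]<70)&(z>.034)&(z<.056); q=C[br]; print(" bridge",len(q),np.median(q[:,2]),rect(n,br,.044))
    red=G&(p[...,0]>150)&(p[...,1]<90); q=C[red];print(" red",len(q),np.round(q.min(0),4),np.round(q.max(0),4))
    if n=="top":
        print(g[212:228,214:236].astype(int))
    pl=G&(abs(z-.03)<.01);print(" plate z",np.median(z[pl]),rect(n,pl,.03))
E
```

```text
top block px 809 z 0.08962503056732225 (array([567.4, 167. ]), array([140.5,  61.2]), 88.6)
 grip 47 [ 0.6028 -0.1894  0.1685] [ 0.5946 -0.2007  0.1406] [ 0.6102 -0.1789  0.1828]
 bridge 220 0.04378599984241728 (array([ 596.3, -232.8]), array([45.1, 32.1]), 79.2)
 red 42 [ 0.6045 -0.1724  0.0688] [ 0.62   -0.1404  0.104 ]
[[200 199 199 200 198 198 198 198 198 197 197 196 196 196 195 196 195 195
  195 195 194 192]
 [202 201 202 202 201 201 202 201 201 201 201 201 201 201 201 201 201 201
  201 201 201 200]
 [200 200 201 201 200 201 200 200 200 200 200 201 200 199 200 199 199 200
  199 199 199 199]
 [200 200 200 199 201 200 200 200 199 199 199 199 199 200 199 199 199 198
  198 198 198 197]
 [200 199 199 199 199 199 199 197 193 189 186 188 193 197 199 199 198 199
  198 198 197 197]
 [199 199 198 198 198 198 195 187 170 154 146 153 173 190 196 197 196 197
  196 197 197 196]
 [198 198 198 198 198 197 188 167 132 107  96 106 142 178 193 196 195 194
  195 195 194 194]
 [199 199 199 198 199 197 184 147 101  75  69  79 118 167 190 195 195 195
  194 194 194 195]
 [200 199 199 199 199 196 181 13
[... 509 characters left out ...]
198 198 198 197]
 [202 202 202 202 202 201 201 201 201 202 201 202 201 200 201 199 200 200
  199 199 198 198]
 [201 200 201 201 201 201 201 201 201 201 202 201 201 201 200 201 200 200
  200 200 200 200]]
 plate z 0.029730837743298648 (array([ 583.8, -177.2]), array([199.7, 160.7]), 77.4)
scene block px 579 z 0.0921328199444093 (array([570.2, 165.6]), array([155.6,  68.5]), 88.9)
 grip 119 [ 0.6101 -0.1935  0.1601] [ 0.6014 -0.2022  0.14  ] [ 0.6188 -0.1787  0.1838]
 bridge 373 0.04532907066345357 (array([ 606.6, -190.8]), array([134. ,  36.9]), 79.4)
 red 76 [ 0.6035 -0.1747  0.0721] [ 0.6228 -0.141   0.106 ]
 plate z 0.03182318810503727 (array([ 588.3, -178.1]), array([205.6, 169.4]), 77.3)
```

```bash
cat >> h.py <<'E'
def dirs():
    o=robot.get_obs(); R=cv2.Rodrigues(np.array(o['tcp_rot'],float))[0]; return o,R
def delta(target,yang=None):
    """to target TCP pos (world); tool y wanted at angle yang deg"""
    o,R=dirs(); d=R.T@(np.array(target)-o['eef_pos'])
    cur=np.degrees(np.arctan2(R[1,1],R[0,1])); print("pos",np.round(o['eef_pos'],4),"yang",round(cur,2),"tilt",round(np.degrees(np.arccos(-R[2,2])),2),"F",np.round(o['force'],2),"gap",round(float(o['finger_gap']),3),"t",round(float(o['time_s']),2))
    print("shift units",np.round(d/.2,4),"twist units",None if yang is None else round(-((yang-cur+180)%360-180)/90,4))
E
python3 - <<'E'
from h import *
D=np.load("pics/top0.npz");p=D['p'];C=cloud("top",D['d']);g=p.mean(2).astype(float)
W=np.clip(180-g[212:228,214:236],0,None);v,u=np.mgrid[212:228,214:236]
uv=[(W*u).sum()/W.sum(),(W*v).sum()/W.sum()];print("bore",uv,ray("top",uv,.09), "depthpix min z",C[212:228,214:236,2].min())
S=np.load("pics/scene0.npz");ps=S['p'];gs=ps.mean(2).astype(float)
uv0=proj("scene",[.568,.167,.09]);print("exp scene bore",uv0)
x,y=int(uv0[0]),int(uv0[1]);w=gs[y-5:y+6,x-7:x+8];W=np.clip(np.median(w)-15-w,0,None);v,u=np.mgrid[y-5:y+6,x-7:x+8]
uv=[(W*u).sum()/W.sum(),(W*v).sum()/W.sum()];print("scene bore",uv,ray("scene",uv,.09))
for n,p_,C_,gx in(("top",p,C,(298,180,70,70)),("scene",ps,cloud("scene",S['d']),(200,220,85,80))):
    G=np.zeros((420,560),bool);G[gx[1]:gx[1]+gx[3],gx[0]:gx[0]+gx[2]]=1
    z=C_[...,2];h=cv2.cvtColor(p_,cv2.COLOR_RGB2HSV)
    br=G&(p_.mean(2)>110)&(h[...,1]<70)&(z>.036)&(z<.054)
    q=ray(n,np.argwhere(br)[:,::-1],.044)[:,:2].astype(np.float32)*1000
    print(n,"bridge union",cv2.minAreaRect(q))
    gt=C_[G&(z>.176)]; print(n,"grip top",len(gt),gt.mean(0),gt.max(0)); 
    gm=G&(z>.14)&(p_.mean(2)<110); q=ray(n,np.argwhere(gm)[:,::-1],.16); print(cv2.minAreaRect((q[:,:2]*1000).astype(np.float32)))
    gt=G&(z>.176);print(n,"grip top rect on .184",cv2.minAreaRect((ray(n,np.argwhere(gt)[:,::-1],.184)[:,:2]*1000).astype(np.float32)))
E
```

```text
bore [np.float64(223.7433399299741), np.float64(219.7914446643325)] [[0.56699296 0.16743301 0.09      ]] depthpix min z 0.03797472133796491
exp scene bore [293.5462469  189.06980849]
scene bore [np.float64(293.51555261416286), np.float64(188.37193911317007)] [[0.56583017 0.17035638 0.09      ]]
top bridge union ((603.8857421875, -191.03839111328125), (129.88137817382812, 32.83475875854492), 79.16824340820312)
top grip top 45 [ 0.49116099 -0.09289052  0.82172305] [0.60982141 0.00144055 1.43662719]
((562.5413818359375, -160.8102569580078), (162.4800567626953, 123.16902160644531), 75.27815246582031)
top grip top rect on .184 ((585.6812133789062, -160.1158905029297), (180.7951202392578, 200.5928192138672), 2.3853399753570557)
scene bridge union ((606.7862548828125, -190.9039306640625), (133.9863739013672, 36.68215560913086), 79.65885925292969)
scene grip top 73 [ 0.86440215 -0.49920783  0.49278537] [ 1.14306156 -0.18114688  0.8322294 ]
((660.0645751953125, -263.6184387207031), (141.13796997070312, 198.78164672851562), 70.55253601074219)
scene grip top rect on .184 ((694.2305908203125, -250.50213623046875), (172.24452209472656, 249.41592407226562), 39.099525451660156)
```

```bash
python3 -c "
from h import *
delta([.604,-.191,.25],-10.7)"
```

```text
pos [ 0.2347 -0.6057  0.2524] yang -68.81 tilt 0.1 F [ 0.32 -0.03  0.75] gap 1.003 t 0.1
shift units [ 2.4709 -1.2659  0.0137] twist units -0.6457
```

Request:
{"api": "servo_tool", "payload": {
  "motion": [
    [1, 0.12, -0.06, 0, 0],
    [1, 0.24, -0.12, 0, 0],
    [1, 0.24, -0.12, 0, 0],
    [1, 0.24, -0.12, 0, 0],
    [1, 0.24, -0.12, 0, 0],
    [1, 0.24, -0.12, 0, 0],
    [1, 0.24, -0.12, 0, 0],
    [1, 0.24, -0.12, 0, 0],
    [1, 0.24, -0.12, 0, 0],
    [1, 0.24, -0.12, 0, 0],
    [1, 0, 0, 0, -0.1],
    [1, 0, 0, 0, -0.1],
    [1, 0, 0, 0, -0.1],
    [1, 0, 0, 0, -0.1],
    [1, 0, 0, 0, -0.1],
    [1, 0, 0, 0, -0.1],
    [1, 0, 0, 0, 0]
  ]
}}

```text
time_s: 2.22
eef_pos: [0.5845, -0.2136, 0.2417]
tcp_rot: [-2.448, -1.941, 0.006]
force: [0.1, -0.5, -0.5]
finger_gap: 1.001
```

```bash
python3 -c "
from h import *
delta([.604,-.191,.25],-10.7)"
```

```text
pos [ 0.5845 -0.2136  0.2417] yang -13.18 tilt 1.03 F [ 0.06 -0.52 -0.53] gap 1.001 t 2.23
shift units [ 0.1327  0.0686 -0.0417] twist units -0.0276
```

Request:
{"api": "servo_tool", "payload": {
  "motion": [
    [1, 0.066, 0.034, -0.04, -0.028],
    [1, 0.066, 0.034, 0, 0],
    [1, 0, 0, 0, 0],
    [1, 0, 0, 0, 0]
  ]
}}

```text
time_s: 2.72
eef_pos: [0.6052, -0.1878, 0.25]
tcp_rot: [-2.405, -1.993, 0.005]
force: [0.1, -0.4, -0.2]
finger_gap: 0.997
```

```bash
python3 -c "
from h import *
delta([.604,-.191,.25],-10.7)
print(dirs()[1])
import cv2
for n in('top','scene'):
    p,d=robot.camera(n); cv2.imwrite(f'pics/{n}1.png',p[:,:,::-1]); np.savez(f'pics/{n}1.npz',p=p,d=d)
t=cv2.imread('pics/top1.png')[150:270,260:420];s=cv2.imread('pics/scene1.png')[180:300,160:320]
cv2.imwrite('pics/c2.png',cv2.resize(np.hstack([t,s]),None,fx=2.5,fy=2.5,interpolation=2))"
```

```text
pos [ 0.6052 -0.1878  0.25  ] yang -10.7 tilt 1.06 F [ 0.05 -0.41 -0.16] gap 0.997 t 2.73
shift units [-0.0168 -0.0028  0.0001] twist units -0.0
[[ 0.18584422  0.98247963 -0.01398951]
 [ 0.98253531 -0.18568249  0.01209833]
 [ 0.00928876 -0.01599359 -0.99982895]]
```

View pics/c2.png

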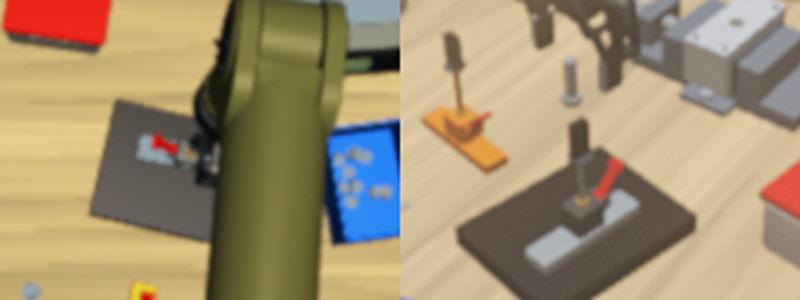

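Request:
{"api": "servo_tool", "payload": {
  "motion": [
    [1, -0.017, -0.003, 0, 0],
    [1, 0, 0, 0.08, 0],
    [1, 0, 0, 0.08, 0],
    [1, 0, 0, 0.08, 0],
    [1, 0, 0, 0.08, 0],
    [1, 0, 0, 0.06, 0],
    [1, 0, 0, 0, 0]
  ]
}}

```text
time_s: 3.7
eef_pos: [0.6004, -0.1914, 0.1662]
tcp_rot: [-2.405, -1.988, 0.009]
force: [-0.5, -0.2, 0.7]
finger_gap: 0.999
```

```bash
python3 -c "
from h import *
delta([.604,-.191,.170],-10.7)
import cv2
p,d=robot.camera('scene'); cv2.imwrite('pics/s3.png',cv2.resize(p[190:290,170:300,::-1],None,fx=5,fy=5,interpolation=2))"
```

```text
pos [ 0.6004 -0.1914  0.1662] yang -10.84 tilt 1.29 F [-0.49 -0.22  0.72] gap 0.999 t 3.7
shift units [ 0.0058  0.0171 -0.0194] twist units -0.0016
```

View pics/s3.png

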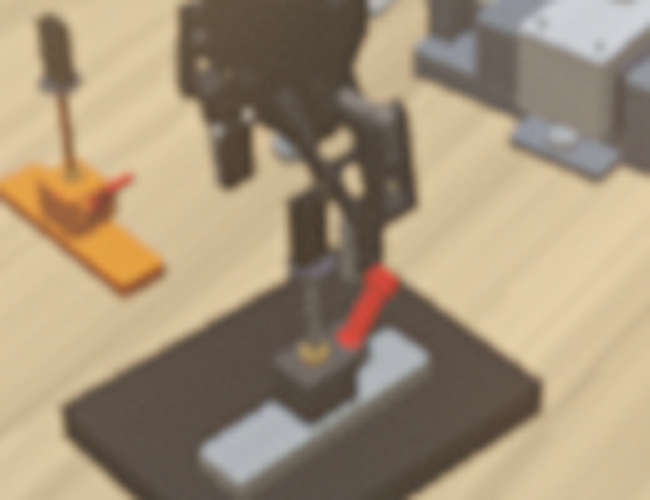

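Request:
{"api": "servo_tool", "payload": {
  "motion": [
    [1, 0.006, 0.017, -0.02, 0],
    [1, 0, 0, 0, 0],
    [0.6, 0, 0, 0, 0],
    [0.4, 0, 0, 0, 0],
    [0.3, 0, 0, 0, 0],
    [0.25, 0, 0, 0, 0],
    [0.2, 0, 0, 0, 0]
  ],
  "newtons": 40
}}

```text
time_s: 4.62
eef_pos: [0.6062, -0.1913, 0.1737]
tcp_rot: [-2.409, -1.991, 0.004]
force: [-0.0, 0.1, -0.5]
finger_gap: 0.202
```

```bash
python3 -c "
from h import *
delta([.604,-.191,.170],-10.7)
import cv2
p,d=robot.camera('scene'); cv2.imwrite('pics/s4.png',cv2.resize(p[190:290,170:300,::-1],None,fx=5,fy=5,interpolation=2))"
```

```text
pos [ 0.6062 -0.1913  0.1737] yang -10.85 tilt 0.98 F [-0.04  0.09 -0.49] gap 0.202 t 4.62
shift units [-0.0009 -0.0107  0.0187] twist units -0.0017
```

View pics/s4.png

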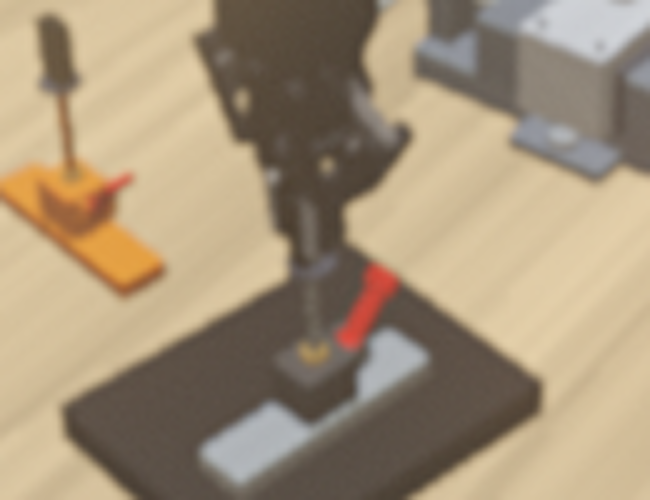

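Request:
{"api": "servo_tool", "payload": {
  "motion": [
    [0.2, 0, -0.007, 0.01, 0],
    [0.2, 0, 0, 0, 0],
    [0.1, 0, 0, 0, 0],
    [0.0, 0, 0, 0, 0],
    [0, 0, 0, 0, 0],
    [0, 0, 0, 0, 0]
  ],
  "newtons": 40
}}

```text
time_s: 5.42
eef_pos: [0.6049, -0.191, 0.1716]
tcp_rot: [-2.409, -1.991, 0.004]
force: [0.1, 0.2, -0.5]
finger_gap: 0.134
```

```bash
python3 -c "
from h import *
delta([.604,-.191,.240],-10.7)"
```

```text
pos [ 0.6049 -0.191   0.1716] yang -10.84 tilt 0.95 F [ 0.07  0.22 -0.51] gap 0.134 t 5.42
shift units [ 0.0022 -0.0095 -0.3417] twist units -0.0016
```

Request:
{"api": "servo_tool", "payload": {
  "motion": [
    [0, 0, 0, -0.02, 0],
    [0, 0, 0, -0.03, 0],
    [0, 0, 0, -0.04, 0],
    [0, 0, 0, -0.06, 0],
    [0, 0, 0, -0.08, 0],
    [0, 0, 0, -0.08, 0],
    [0, 0, 0, -0.08, 0],
    [0, 0, 0, -0.04, 0],
    [0, 0, 0, 0, 0],
    [0, 0, 0, 0, 0]
  ],
  "newtons": 50
}}

```text
time_s: 6.68
eef_pos: [0.6046, -0.1918, 0.2617]
tcp_rot: [-2.406, -1.989, 0.008]
force: [0.5, -0.1, -4.9]
finger_gap: 0.13
```

```bash
python3 -c "
from h import *
delta([.568,.1674,.265],-1.4)
import cv2
p,d=robot.camera('scene'); cv2.imwrite('pics/s5.png',cv2.resize(p[170:290,170:330,::-1],None,fx=4,fy=4,interpolation=2))"
```

```text
pos [ 0.6046 -0.1918  0.2617] yang -10.83 tilt 1.21 F [ 0.48 -0.07 -4.94] gap 0.13 t 6.67
shift units [ 1.7294 -0.5173  0.009 ] twist units -0.1048
```

View pics/s5.png

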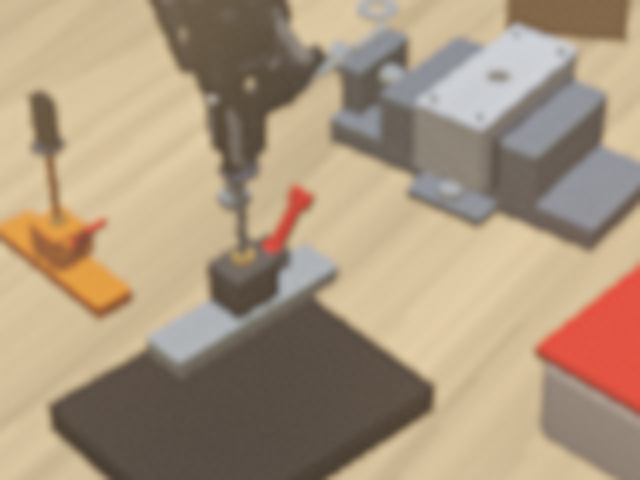

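```bash
python3 -c "
from h import *
p,d=robot.camera('scene');C=cloud('scene',d);z=C[...,2]
h=cv2.cvtColor(p,cv2.COLOR_RGB2HSV)
G=np.zeros((420,560),bool);G[225:268,205:257]=1
br=G&(p.mean(2)>120)&(h[...,1]<60)&(z>.1)
q=C[br];print(len(q),np.percentile(q[:,2],[5,25,50,75,90,95]))
zz=np.median(q[q[:,2]>np.percentile(q[:,2],50),2])
m=G&(p.mean(2)>120)&(h[...,1]<60)&(abs(z-zz)<.006);r=ray('scene',np.argwhere(m)[:,::-1],zz)[:,:2].astype(np.float32)*1000;print(zz,cv2.minAreaRect(r))
cv2.imwrite('pics/s6.png',cv2.resize(p[190:270,190:260,::-1],None,fx=7,fy=7,interpolation=2))"
```

```text
387 [0.12524141 0.12843248 0.12981427 0.13072982 0.131827   0.13242944]
0.13073235631680152 ((605.1204833984375, -192.84536743164062), (132.77415466308594, 37.0749397277832), 78.79064178466797)
```

View pics/s6.png

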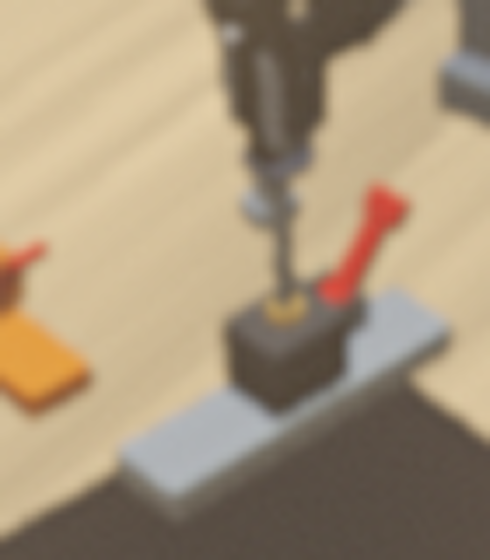

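Request:
{"api": "servo_tool", "payload": {
  "motion": [
    [0, 0.03, -0.01, -0.05, 0],
    [0, 0.06, -0.02, -0.05, 0],
    [0, 0.1, -0.03, 0, 0],
    [0, 0.1, -0.03, 0, 0],
    [0, 0.1, -0.03, 0, 0],
    [0, 0.1, -0.03, 0, 0],
    [0, 0.1, -0.03, 0, 0],
    [0, 0.1, -0.03, 0, 0],
    [0, 0.1, -0.03, 0, 0],
    [0, 0.1, -0.03, 0, 0],
    [0, 0.1, -0.03, 0, 0],
    [0, 0.1, -0.03, 0, 0],
    [0, 0.1, -0.03, 0, 0],
    [0, 0.1, -0.03, 0, 0],
    [0, 0.1, -0.03, 0, 0],
    [0, 0.1, -0.03, 0, 0],
    [0, 0.06, -0.02, 0, 0],
    [0, 0.03, -0.01, 0, 0],
    [0, 0, 0, 0, 0]
  ]
}}

```text
time_s: 9.15
eef_pos: [0.5647, 0.1625, 0.2878]
tcp_rot: [-2.4, -1.993, 0.008]
force: [-0.4, -0.6, -4.4]
finger_gap: 0.127
```

```bash
python3 -c "
from h import *
delta([.568,.1674,.265],-1.4)"
```

```text
pos [0.5647 0.1625 0.2878] yang -10.59 tilt 1.32 F [-0.44 -0.64 -4.36] gap 0.127 t 9.15
shift units [0.0261 0.0138 0.1139] twist units -0.1021
```

Request:
{"api": "servo_tool", "payload": {
  "motion": [
    [0, 0, 0, 0, -0.05],
    [0, 0, 0, 0, -0.05],
    [0, 0.02, 0.015, 0.03, 0],
    [0, 0, 0, 0.04, 0],
    [0, 0, 0, 0, 0],
    [0, 0, 0, 0, 0],
    [0, 0, 0, 0, 0]
  ]
}}

```text
time_s: 10.02
eef_pos: [0.569, 0.1617, 0.2718]
tcp_rot: [-2.243, -2.169, 0.01]
force: [-0.4, 0.2, -4.7]
finger_gap: 0.13
```

```bash
cat > see.py <<'E'
import sys
from h import *
tag=sys.argv[1]; zt=float(sys.argv[2])
delta([.568,.1674,.2375],-1.4)
for n in('scene','top'):
    p,d=robot.camera(n);np.savez(f'pics/{tag}{n}.npz',p=p,d=d);C=cloud(n,d);z=C[...,2];h=cv2.cvtColor(p,cv2.COLOR_RGB2HSV)
    B=(abs(C[...,0]-.567)<.08)&(abs(C[...,1]-.167)<.1)
    gr=B&(p.mean(2)>120)&(h[...,1]<60)
    hi=gr&(abs(z-zt)<.008)
    if hi.sum()>50:
        zz=np.median(z[hi]);r=ray(n,np.argwhere(hi)[:,::-1],zt)[:,:2].astype(np.float32)*1000;print(n,'bridge z',zz,hi.sum(),cv2.minAreaRect(r))
    u,v=proj(n,[.567,.167,.12]).astype(int)
    cv2.imwrite(f'pics/{tag}{n}.png',cv2.resize(p[v-50:v+40,u-55:u+55,::-1],None,fx=6,fy=6,interpolation=2))
E
python3 see.py a 0.120
```

```text
pos [0.569  0.1617 0.2718] yang -1.92 tilt 1.26 F [-0.39  0.18 -4.7 ] gap 0.13 t 10.03
shift units [ 0.0266 -0.0027  0.172 ] twist units -0.0058
```

View pics/ascene.png

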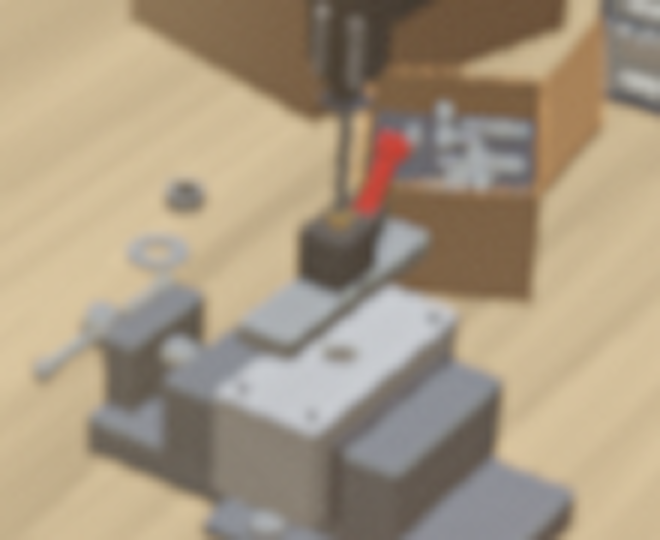

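View pics/atop.png

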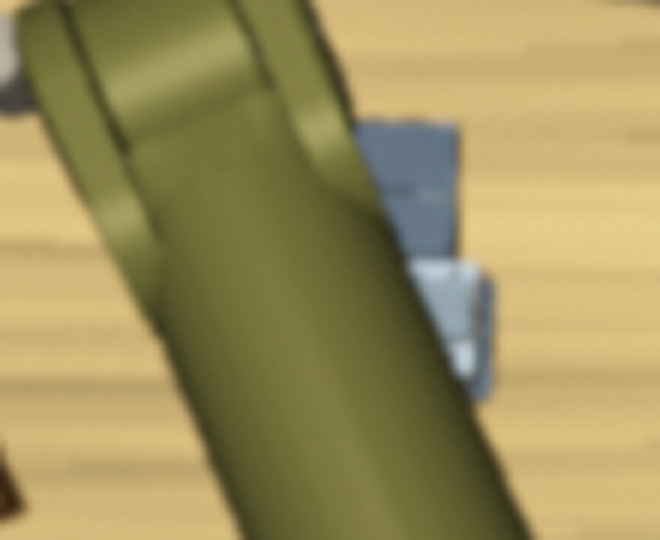

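Request:
{"api": "servo_tool", "payload": {
  "motion": [
    [0, 0.025, -0.003, 0.03, -0.005],
    [0, 0, 0, 0.03, 0],
    [0, 0, 0, 0.03, 0],
    [0, 0, 0, 0, 0],
    [0, 0, 0, 0, 0]
  ]
}}

```text
time_s: 10.75
eef_pos: [0.568, 0.1676, 0.2525]
tcp_rot: [-2.234, -2.179, 0.01]
force: [-0.1, -0.1, -4.8]
finger_gap: 0.13
```

```bash
python3 see.py b 0.119; python3 - <<'E'
from h import *
D=np.load("pics/bscene.npz");p=D['p'];C=cloud('scene',D['d']);z=C[...,2]
B=(abs(C[...,0]-.567)<.09)&(abs(C[...,1]-.167)<.1)&(p.mean(2)>110)
print(np.histogram(z[B],bins=np.arange(.08,.15,.004)))
E
```

```text
pos [0.568  0.1676 0.2525] yang -1.41 tilt 1.27 F [-0.06 -0.12 -4.81] gap 0.13 t 10.75
shift units [-0.0017  0.0014  0.0751] twist units -0.0001
scene bridge z 0.1207427390580291 193 ((568.3875122070312, 165.6649169921875), (143.93130493164062, 41.7033576965332), 89.14200592041016)
top bridge z 0.11907935906684747 70 ((562.9765014648438, 116.45675659179688), (31.660602569580078, 24.90494155883789), 1.412951946258545)
(array([ 44,  47, 142, 181,   3,   0,   1,  27,  33,  53, 121,   6,   1,
         0,   2,   2,   1]), array([0.08 , 0.084, 0.088, 0.092, 0.096, 0.1  , 0.104, 0.108, 0.112,
       0.116, 0.12 , 0.124, 0.128, 0.132, 0.136, 0.14 , 0.144, 0.148]))
```

View pics/bscene.png

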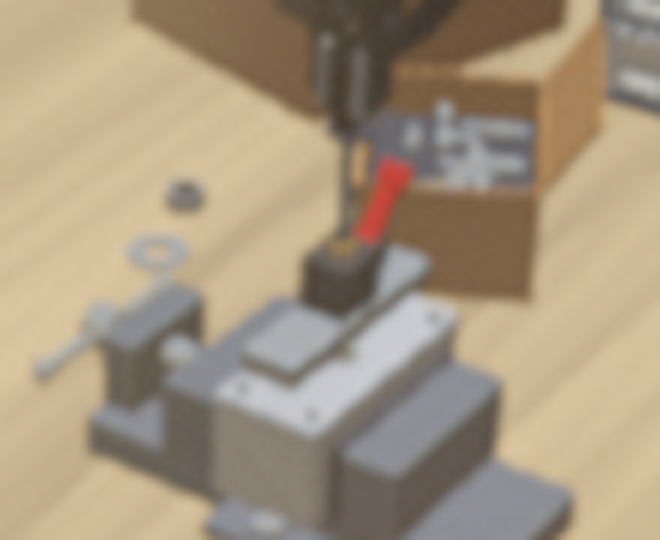

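```bash
python3 - <<'E'
from h import *
D=np.load("pics/btop.npz");p=D['p'];C=cloud('top',D['d'])
cv2.imwrite('pics/b2.png',cv2.resize(p[195:245,225:275,::-1],None,fx=12,fy=12,interpolation=0))
z=C[...,2]
print((z[205:240,236:256]*1000).astype(int))
S=np.load("pics/bscene.npz");p=S['p'];C=cloud('scene',S['d']);z=C[...,2]
B=(abs(C[...,0]-.567)<.09)&(abs(C[...,1]-.167)<.1)&(p.mean(2)>110)
for lo in(.115,.117,.1185):
    r=ray('scene',np.argwhere(B&(z>lo)&(z<.128))[:,::-1],.119)[:,:2].astype(np.float32)*1000;print(len(r),cv2.minAreaRect(r))
E
```

```text
[[  75   72   74   70   75   72   73   44    2   -3    2    0    2   -1
     1    3   -1    2    1    0]
 [  76   70   80   79   70   70   68   48   -1    4    0   -1    3    1
    -2    0    0    0   -3    0]
 [  69   73   77   77   71   76   75   44    1    0    4    0    5   -2
     0   -1    2    0    2    0]
 [  70   79   76   76   73   74   71   42    2    0    0    3    0    1
    -1    3    0    1   -1    4]
 [  72   71   73   72   71   74   76   41    0    0    4   -3   -3   -4
     3   -6   -1   -4    2    0]
 [  80   75   77   71   77   73   74   37   -1    0    0    3   -4    3
     2   -3    1   -1   -1    0]
 [  93   93   85   90   86   90   91   93   90   92   -2    2    0   -1
    -3    1    0    0   -5    0]
 [  91   95   91   89   84   91   94   90   88   90   89    4   -1    0
    -5   -2    2   -3    0    0]
 [  90   89   92   90   86   92   88   93   90   88   91   53    4   -3
     2    3   -2   -6   -2   -1]
 [  86   88   90   89   87   89   88   90   82   89   89   49    8    5
     3    1   -1    0   -3    1]
 [ 121  115  123  120  115  116  122  112   92   8
[... 2197 characters left out ...]
 628    0    0    4    3   -2
    -1   -6   -1   -3   -6   -4]
 [ 650  651  646  646  645  641  637  638  633  626    0    3    2    0
     3    0   -1    0    3    3]
 [ 652  654  649  648  645  643  640  640  632  630   -1   -1    3   -3
    -1   -1   -3    0    0   -1]
 [ 654  652  650  647  648  644  644  641  639  632    3    3    0   -1
     1    0   -2    2    0    0]]
189 ((567.0560913085938, 168.49591064453125), (138.46713256835938, 37.66571807861328), 88.14598083496094)
172 ((564.9909057617188, 168.37820434570312), (35.958866119384766, 138.36912536621094), 0.024614477530121803)
158 ((565.0662841796875, 170.35104370117188), (134.89508056640625, 33.54602813720703), 88.10997009277344)
```

View pics/b2.png

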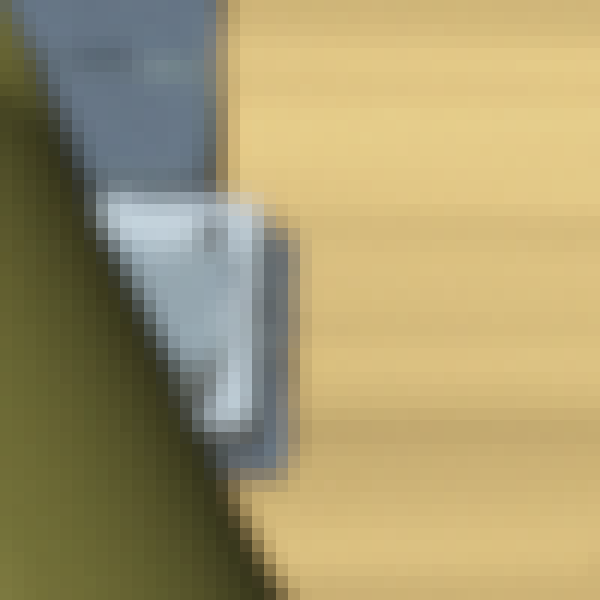

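```bash
python3 - <<'E'
from h import *
print(ray('top',[[243,214.5],[243,225.5],[243.5,220]],.119)); print(ray('top',[[243,210.5],[243,229.5],[246.5,220]],.09))
E
```

```text
[[0.58036945 0.1044295  0.119     ]
 [0.54589763 0.10357924 0.119     ]
 [0.56311503 0.10245001 0.119     ]]
[[0.59760634 0.10701408 0.09      ]
 [0.53675306 0.1055131  0.09      ]
 [0.56720052 0.09514756 0.09      ]]
```

Request:
{"api": "servo_tool", "payload": {
  "motion": [
    [0, 0, 0.008, 0.025, 0],
    [0, 0, 0, 0.025, 0],
    [0, 0, 0, 0.01, 0],
    [0, 0, 0, 0, 0],
    [0, 0, 0, 0, 0]
  ]
}}

```text
time_s: 11.48
eef_pos: [0.5696, 0.1675, 0.2399]
tcp_rot: [-2.234, -2.179, 0.009]
force: [0.0, -1.1, -5.2]
finger_gap: 0.132
```

```bash
python3 -c "
from h import *
delta([.5695,.1676,.2375],-1.4);print(dirs()[1][:,2])"
```

```text
pos [0.5696 0.1675 0.2399] yang -1.43 tilt 1.25 F [ 0.05 -1.06 -5.18] gap 0.132 t 11.47
shift units [ 0.0002 -0.0005  0.0118] twist units -0.0003
[-0.01893314  0.01085739 -0.9997618 ]
```

Request:
{"api": "servo_tool", "payload": {
  "motion": [
    [0, 0, 0, 0.006, 0],
    [0, 0, 0, 0.006, 0],
    [0, 0, 0, 0, 0]
  ]
}}

```text
time_s: 11.85
eef_pos: [0.5698, 0.1677, 0.2377]
tcp_rot: [-2.234, -2.179, 0.008]
force: [0.2, -1.0, -6.3]
finger_gap: 0.126
```

Request:
{"api": "servo_tool", "payload": {
  "motion": [
    [0, 0, 0, 0.006, 0],
    [0, 0, 0, 0.006, 0],
    [0, 0, 0, 0, 0]
  ]
}}

```text
time_s: 12.22
eef_pos: [0.5698, 0.1679, 0.2372]
tcp_rot: [-2.235, -2.18, 0.007]
force: [-1.7, -0.3, -3.0]
finger_gap: 0.131
```

Request:
{"api": "servo_tool", "payload": {
  "motion": [
    [0, 0, 0, 0.01, 0],
    [0, 0, 0, 0.01, 0],
    [0, 0, 0, 0, 0]
  ]
}}

```text
time_s: 12.6
eef_pos: [0.5698, 0.1679, 0.2335]
tcp_rot: [-2.236, -2.18, 0.007]
force: [-1.4, -1.0, -0.5]
finger_gap: 0.133
```

```bash
python3 see.py c 0.104; python3 -c "
from h import *
print(dirs()[1][:,2])"
```

```text
pos [0.5698 0.1679 0.2335] yang -1.43 tilt 1.12 F [-1.44 -0.97 -0.45] gap 0.133 t 12.6
shift units [-0.0026 -0.0091 -0.0197] twist units -0.0004
scene bridge z 0.10582430587210435 209 ((578.8555297851562, 165.8421630859375), (143.3679656982422, 56.451560974121094), 87.70826721191406)
top bridge z 0.10327988332626466 69 ((565.1019897460938, 111.66838836669922), (31.70221710205078, 31.487436294555664), 0.6927730441093445)
[-0.01662041  0.01033547 -0.99980845]
```

View pics/cscene.png

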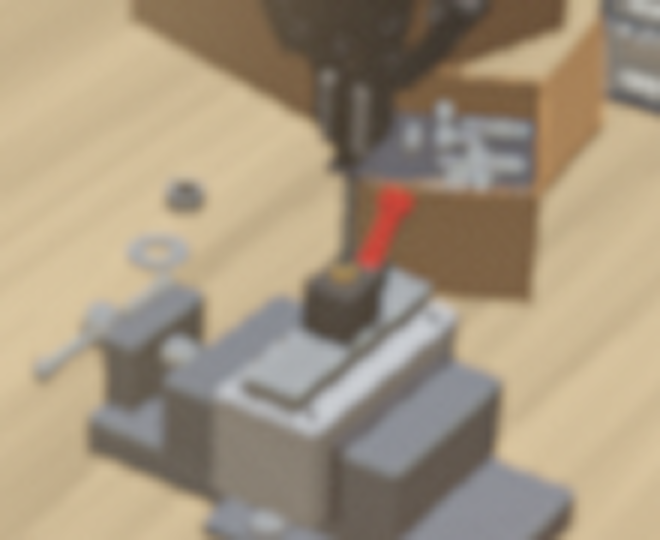

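```bash
python3 - <<'E'
from h import *
D=np.load("pics/ctop.npz");p=D['p'];C=cloud('top',D['d'])
print((C[208:232,234:250,2]*1000).astype(int))
print(p.mean(2)[208:232,234:250].astype(int))
S=np.load("pics/cscene.npz")['p']
im=cv2.resize(S[165:225,255:335,::-1],None,fx=10,fy=10,interpolation=2)
for dx,dy,dz,c in [(0,0,.09,0),(0,0,.014+.09,1)]:
    w,l=(.03,.07) if c==0 else (.016,.065)
    a=np.radians(88.6);ey=np.array([np.cos(a),np.sin(a)]);ex=np.array([ey[1],-ey[0]])
    pts=[proj('scene',[*(np.array([.567,.1674])+sx*w*ex+sy*l*ey),dz]) for sx,sy in((1,1),(1,-1),(-1,-1),(-1,1))]
    q=((np.array(pts)-[255,165]+.5)*10).astype(int)
    cv2.polylines(im,[q],True,(0,255,0) if c else (0,0,255),1)
cv2.imwrite('pics/c3.png',im)
E
```

```text
[[  70   70   70   76   80   77   71   74   75   39   -3    0   -1    0
    -3    4]
 [  77   72   74   74   72   70   77   75   70   39    2    1    3   -4
     2    0]
 [  75   73   77   73   75   73   74   77   73   35    1    4    0    0
    -4    2]
 [  87   89   89   90   94   87   90   85   88   90   90   92    4    2
     0    1]
 [  87   91   93   89   89   88   87   94   91   87   85   92   89    3
     0   -2]
 [ 597   90   93   90   90   89   88   93   92   85   87   93   88   53
     1   -2]
 [ 603   86   94   91   92   93   89   87   89   90   92   86   90   50
     9    7]
 [ 606  598  104  110  102  104  104   98  100  103   87   92   96   49
    16   10]
 [ 609  605  101  101  103  107  101  105  108  104  103   90   90   44
    11    7]
 [ 612  608  599  106  101  101  102  104  102  104   99   89   85   38
    13    9]
 [ 614  610  605   99  107  109  106  101   99  100   98   85   87   45
    19    7]
 [ 618  615  607  599  103  105  101   98  104   97  101   87   86   35
    15    5]
 [ 618  617  612  607  107  105  105  106  103  101   93   89   84   33
    11  
[... 1849 characters left out ...]
 156 158 163 130 102 111 133]
 [ 56  51  47  61 102 144 162 164 163 156 155 162 133 108 112 133]
 [ 60  54  49  50  79 125 155 164 162 154 155 161 134 110 114 135]
 [ 60  56  49  47  60  99 140 154 154 150 156 162 129 106 111 136]
 [ 63  58  53  49  49  74 111 131 137 149 168 168 127 103 110 134]
 [ 66  61  56  50  47  54  80 107 131 165 186 175 127 103 113 134]
 [ 66  64  58  54  48  46  59  86 131 179 197 180 127 105 117 137]
 [ 68  65  61  55  51  44  47  77 135 185 200 178 125 106 121 139]
 [ 69  67  62  58  53  48  46  72 129 176 186 161 116 108 124 137]
 [ 72  68  64  60  55  51  47  59 100 138 145 127 101 108 124 134]
 [ 74  69  66  62  57  53  48  48  64  87 100  95  95 110 125 134]]
```

View pics/c3.png

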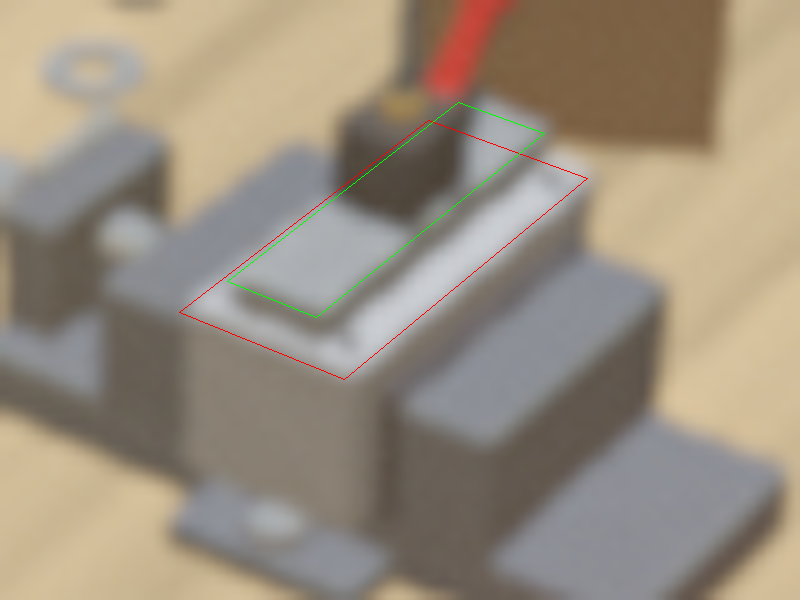

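Request:
{"api": "servo_tool", "payload": {
  "motion": [
    [0, 0, 0, 0.02, 0],
    [0, 0, 0, 0.025, 0],
    [0, 0, 0, 0.025, 0],
    [0, 0, 0, 0.015, 0],
    [0, 0, 0, 0.01, 0],
    [0, 0, 0, 0, 0]
  ]
}}

```text
time_s: 13.45
eef_pos: [0.5695, 0.168, 0.2132]
tcp_rot: [-2.236, -2.18, 0.007]
force: [-1.6, -1.2, -0.3]
finger_gap: 0.131
```

Request:
{"api": "servo_tool", "payload": {
  "motion": [
    [0, 0, 0, 0.01, 0],
    [0, 0, 0, 0.01, 0],
    [0, 0, 0, 0, 0]
  ]
}}

```text
time_s: 13.82
eef_pos: [0.5695, 0.1679, 0.209]
tcp_rot: [-2.236, -2.18, 0.007]
force: [-0.2, -1.6, -0.5]
finger_gap: 0.128
```

Request:
{"api": "servo_tool", "payload": {
  "motion": [
    [0, 0, 0, 0.01, 0],
    [0, 0, 0, 0.01, 0],
    [0, 0, 0, 0, 0]
  ]
}}

```text
time_s: 14.2
eef_pos: [0.5694, 0.168, 0.2048]
tcp_rot: [-2.236, -2.18, 0.008]
force: [-1.5, -0.9, -0.3]
finger_gap: 0.131
```

Request:
{"api": "servo_tool", "payload": {
  "motion": [
    [0, 0, 0, 0.01, 0],
    [0, 0, 0, 0.01, 0],
    [0, 0, 0, 0, 0]
  ]
}}

```text
time_s: 14.58
eef_pos: [0.5693, 0.168, 0.2004]
tcp_rot: [-2.236, -2.18, 0.008]
force: [-1.4, -1.0, -0.4]
finger_gap: 0.131
```

Request:
{"api": "servo_tool", "payload": {
  "motion": [
    [0, 0, 0, 0.01, 0],
    [0, 0, 0, 0.01, 0],
    [0, 0, 0, 0, 0]
  ]
}}

```text
time_s: 14.95
eef_pos: [0.5693, 0.168, 0.1962]
tcp_rot: [-2.236, -2.18, 0.008]
force: [-1.8, -1.3, 0.4]
finger_gap: 0.132
```

Request:
{"api": "servo_tool", "payload": {
  "motion": [
    [0, 0, 0, 0.01, 0],
    [0, 0, 0, 0.01, 0],
    [0, 0, 0, 0, 0]
  ]
}}

```text
time_s: 15.32
eef_pos: [0.5692, 0.168, 0.1918]
tcp_rot: [-2.236, -2.18, 0.008]
force: [-1.3, -0.2, 0.3]
finger_gap: 0.126
```

Request:
{"api": "servo_tool", "payload": {
  "motion": [
    [0, 0, 0, 0.01, 0],
    [0, 0, 0, 0.01, 0],
    [0, 0, 0, 0, 0]
  ]
}}

```text
time_s: 15.7
eef_pos: [0.5692, 0.168, 0.1876]
tcp_rot: [-2.236, -2.18, 0.007]
force: [-0.6, -1.0, -0.0]
finger_gap: 0.132
```

Request:
{"api": "servo_tool", "payload": {
  "motion": [
    [0, 0, 0, 0.01, 0],
    [0, 0, 0, 0, 0]
  ]
}}

```text
time_s: 15.95
eef_pos: [0.5695, 0.1681, 0.1873]
tcp_rot: [-2.237, -2.181, 0.007]
force: [-1.7, -1.2, 0.1]
finger_gap: 0.136
```

Request:
{"api": "servo_tool", "payload": {
  "motion": [
    [0, 0, 0, 0.01, 0]
  ]
}}

```text
time_s: 16.08
eef_pos: [0.5697, 0.1682, 0.1869]
tcp_rot: [-2.238, -2.181, 0.006]
force: [-5.6, -4.0, 15.9]
finger_gap: 0.133
```

Request:
{"api": "servo_tool", "payload": {
  "motion": [
    [0, 0, 0, 0.01, 0],
    [0, 0, 0, 0.01, 0]
  ]
}}

```text
time_s: 16.32
eef_pos: [0.5697, 0.1683, 0.1869]
tcp_rot: [-2.239, -2.182, 0.006]
force: [-6.0, -2.7, 13.5]
finger_gap: 0.132
```

Request:
{"api": "servo_tool", "payload": {
  "motion": [
    [0, 0, 0, 0.003, 0],
    [0, 0, 0, 0.003, 0],
    [0.3, 0, 0, 0.003, 0],
    [0.4, 0, 0, 0.002, 0],
    [0.5, 0, 0, 0, 0],
    [0.6, 0, 0, 0, 0],
    [0.6, 0, 0, 0, 0]
  ]
}}

```text
time_s: 17.2
eef_pos: [0.5709, 0.1694, 0.1852]
tcp_rot: [-2.239, -2.183, 0.0]
force: [-0.1, 0.3, -0.1]
finger_gap: 0.595
```

```bash
python3 see.py d 0.104
```

```text
pos [0.5709 0.1694 0.1852] yang -1.47 tilt 0.82 F [-0.06  0.32 -0.06] gap 0.595 t 17.2
shift units [-0.0078 -0.017  -0.2613] twist units -0.0007
scene bridge z 0.1053261318233209 208 ((571.6299438476562, 166.08485412597656), (143.82920837402344, 43.75994110107422), 88.65995788574219)
top bridge z 0.10327707151911322 59 ((565.064697265625, 114.7586669921875), (31.702102661132812, 25.30630874633789), 0.6930158734321594)
```

View pics/dscene.png

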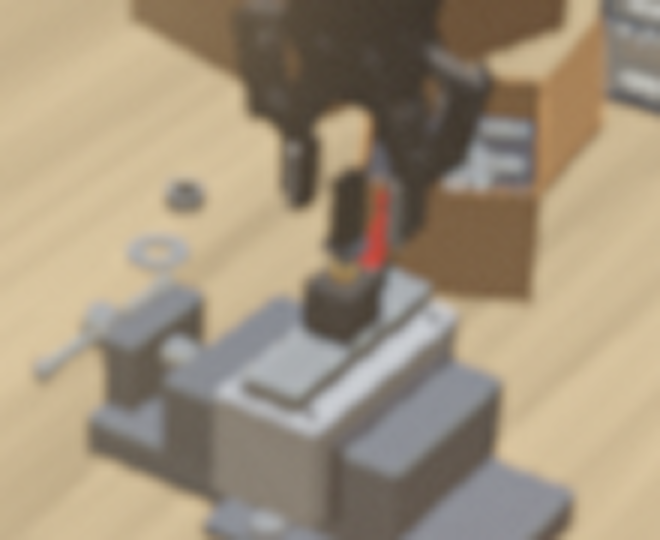

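Request:
{"api": "servo_tool", "payload": {
  "motion": [
    [0.6, 0, 0, -0.08, 0],
    [0.6, 0, 0, -0.1, 0],
    [0.6, 0, 0, -0.1, 0],
    [0, 0, 0, -0.04, 0],
    [0, 0.1, 0, 0, 0],
    [0, 0.1, 0, 0, 0],
    [0, 0.06, 0, 0, 0],
    [0, 0, 0, 0, 0],
    [0, 0, 0, 0, 0]
  ]
}}

```text
time_s: 18.42
eef_pos: [0.5741, 0.2209, 0.2565]
tcp_rot: [-2.244, -2.183, -0.003]
force: [0.4, -0.5, -0.0]
finger_gap: -0.0
```

```bash
sed -i 's/delta(.*$/delta([.567,.2174,.195],-1.4)/' see.py; sed -n 1,6p see.py; python3 see.py e 0.104; python3 - <<'E'
from h import *
S=np.load("pics/escene.npz");p=S['p'];C=cloud('scene',S['d'])
red=(p[...,0]>130)&(p[...,1]<80)&(abs(C[...,0]-.567)<.06)&(abs(C[...,1]-.2)<.07); q=C[red];print(len(q),q.min(0),q.max(0),q.mean(0))
hi=q[q[:,2]>q[:,2].max()-.012];print(hi.mean(0))
b=(p.mean(2)<90)&(abs(C[...,0]-.567)<.03)&(abs(C[...,1]-.167)<.03)&(C[...,2]>.145)&(C[...,2]<.22);q=C[b];print(len(q),q.min(0),q.max(0),q.mean(0))
E
```

```text
import sys
from h import *
tag=sys.argv[1]; zt=float(sys.argv[2])
delta([.567,.2174,.195],-1.4)
for n in('scene','top'):
    p,d=robot.camera(n);np.savez(f'pics/{tag}{n}.npz',p=p,d=d);C=cloud(n,d);z=C[...,2];h=cv2.cvtColor(p,cv2.COLOR_RGB2HSV)
pos [0.5741 0.2209 0.2565] yang -1.58 tilt 0.66 F [ 0.4  -0.52 -0.03] gap -0.0 t 18.43
shift units [-0.0211 -0.0328  0.3074] twist units -0.0019
scene bridge z 0.10585021804280846 203 ((574.3882446289062, 163.14889526367188), (148.39132690429688, 47.35918045043945), 86.37779998779297)
top bridge z 0.10379974647908471 166 ((563.5951538085938, 150.42543029785156), (94.15326690673828, 46.750614166259766), 82.76895141601562)
37 [0.56204219 0.19285149 0.13770101] [0.57907671 0.21806012 0.16296445] [0.57057884 0.20775831 0.15141079]
[0.57007291 0.21299951 0.15778614]
64 [0.56442796 0.15642418 0.15554783] [0.57579274 0.18227531 0.19735858] [0.57184213 0.16655118 0.17670193]
```

View pics/escene.png

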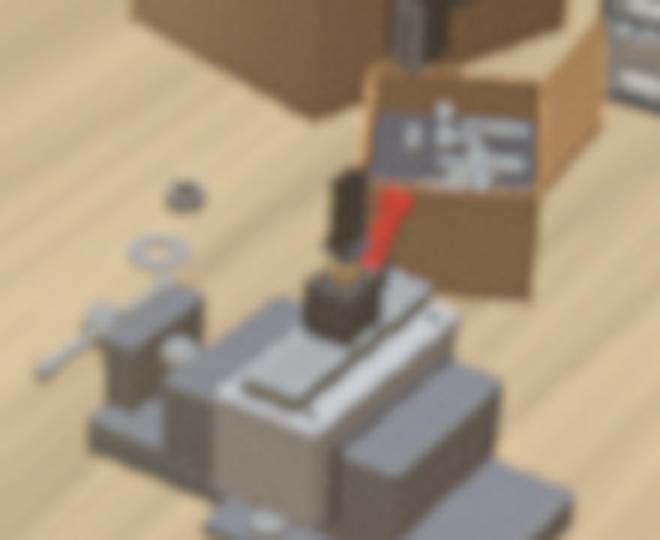

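View pics/etop.png

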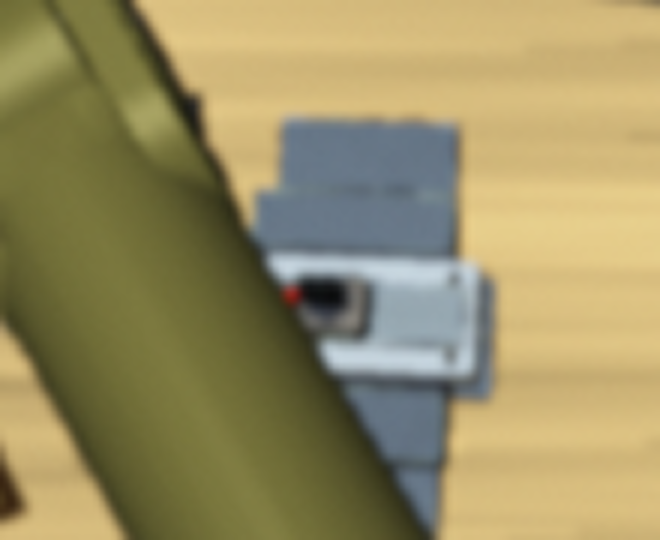

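Request:
{"api": "servo_tool", "payload": {
  "motion": [
    [0, -0.012, -0.028, 0.05, 0],
    [0, 0, 0, 0.1, 0],
    [0, 0, 0, 0.1, 0],
    [0, 0, 0, 0.06, 0],
    [0, 0, 0, 0, 0],
    [0, 0, 0, 0, 0]
  ]
}}

```text
time_s: 19.27
eef_pos: [0.5667, 0.2163, 0.1884]
tcp_rot: [-2.247, -2.179, 0.002]
force: [-0.2, 0.5, 0.2]
finger_gap: 0.001
```

```bash
python3 see.py f 0.104
```

```text
pos [0.5667 0.2163 0.1884] yang -1.75 tilt 0.69 F [-0.16  0.49  0.18] gap 0.001 t 19.27
shift units [ 0.0058  0.0009 -0.0331] twist units -0.0039
scene bridge z 0.10552824832004719 202 ((573.3209838867188, 165.73495483398438), (143.19309997558594, 46.01484298706055), 81.83911895751953)
top bridge z 0.1031979964443101 164 ((570.1964111328125, 130.07220458984375), (66.48551940917969, 40.88773727416992), 86.58656311035156)
```

View pics/fscene.png

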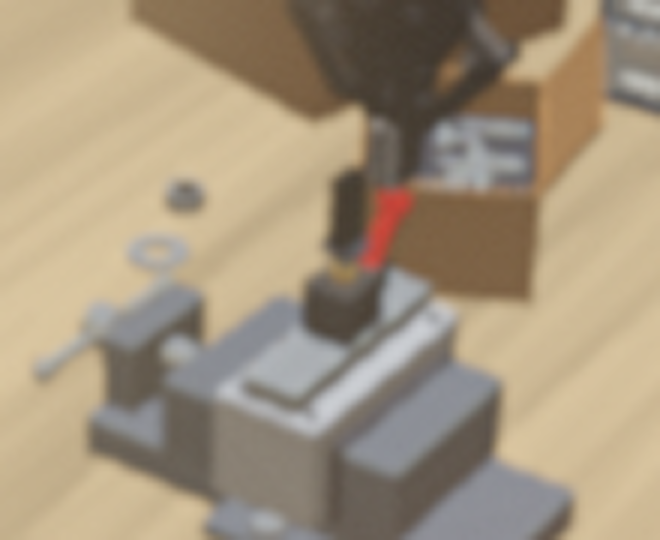

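Request:
{"api": "servo_tool", "payload": {
  "motion": [
    [0, 0.006, 0, 0.02, 0],
    [0, 0.008, 0, 0.02, 0],
    [0, 0.008, 0, 0.02, 0],
    [0, 0.008, 0, 0.02, 0]
  ]
}}

```text
time_s: 19.88
eef_pos: [0.5677, 0.2271, 0.176]
tcp_rot: [-2.244, -2.181, -0.011]
force: [-0.9, 1.5, 4.0]
finger_gap: 0.001
```

Request:
{"api": "servo_tool", "payload": {
  "motion": [
    [0, 0.008, 0, 0.02, 0],
    [0, 0.006, 0, 0.02, 0],
    [0, 0.003, 0, 0.02, 0]
  ]
}}

```text
time_s: 20.25
eef_pos: [0.568, 0.2321, 0.1634]
tcp_rot: [-2.243, -2.182, -0.013]
force: [0.0, 1.5, 2.2]
finger_gap: 0.001
```

Request:
{"api": "servo_tool", "payload": {
  "motion": [
    [0, -0.012, 0, 0.02, 0],
    [0, -0.006, 0, 0.02, 0],
    [0, 0, 0, 0.015, 0]
  ]
}}

```text
time_s: 20.62
eef_pos: [0.5684, 0.2275, 0.1528]
tcp_rot: [-2.245, -2.182, -0.013]
force: [-5.9, 0.4, 23.0]
finger_gap: 0.0
```

Request:
{"api": "servo_tool", "payload": {
  "motion": [
    [0, 0, 0, 0.01, 0],
    [0, 0, 0, 0.01, 0]
  ]
}}

```text
time_s: 20.88
eef_pos: [0.5683, 0.2275, 0.153]
tcp_rot: [-2.247, -2.182, -0.012]
force: [-5.2, -0.3, 14.2]
finger_gap: -0.005
```

Request:
{"api": "servo_tool", "payload": {
  "motion": [
    [0, 0, 0, 0, 0],
    [0, 0, 0, -0.05, 0],
    [0, 0, 0, -0.1, 0],
    [0, 0.0, 0, -0.15, 0],
    [0, 0.15, 0, -0.2, 0],
    [0, 0.25, 0, -0.1, 0],
    [0, 0.2, 0, 0, 0],
    [0, 0, 0, 0, 0]
  ]
}}

```text
time_s: 21.88
eef_pos: [0.5746, 0.3424, 0.2822]
tcp_rot: [-2.26, -2.174, -0.007]
force: [-0.3, -0.2, 0.3]
finger_gap: -0.001
```

```bash
python3 see.py g 0.104; python3 - <<'E'
from h import *
for n in('scene','top'):
    S=np.load(f"pics/g{n}.npz");p=S['p'];C=cloud(n,S['d'])
    red=(p[...,0]>130)&(p[...,1]<80)&(abs(C[...,0]-.567)<.06)&(abs(C[...,1]-.2)<.07); q=C[red];print(len(q),q.min(0),q.max(0),q.mean(0))
    b=(p.mean(2)<90)&(abs(C[...,0]-.567)<.03)&(abs(C[...,1]-.167)<.03)&(C[...,2]>.145)&(C[...,2]<.22);q=C[b];print(len(q),q.min(0),q.max(0),q.mean(0))
E
```

```text
pos [0.5746 0.3424 0.2822] yang -2.21 tilt 0.4 F [-0.32 -0.23  0.35] gap -0.001 t 21.88
shift units [-0.6289 -0.0138  0.4316] twist units -0.009
scene bridge z 0.10566677818618518 197 ((569.8587646484375, 166.1268310546875), (143.82595825195312, 40.21564483642578), 88.65294647216797)
top bridge z 0.10326262623100682 226 ((565.2234497070312, 166.38851928710938), (44.400672912597656, 129.01861572265625), 2.307328701019287)
19 [0.5636254  0.20065205 0.12952005] [0.57801382 0.22900838 0.13706608] [0.57207721 0.21883211 0.13319332]
64 [0.56510882 0.1553669  0.15561702] [0.57613861 0.17885738 0.19864985] [0.57214519 0.16602078 0.17704682]
47 [0.55952547 0.18598103 0.12545955] [0.57300562 0.2299842  0.13749257] [0.56704464 0.20680774 0.13123885]
50 [0.55709735 0.15776009 0.14887487] [0.57144006 0.18068919 0.19978487] [0.56344721 0.16659689 0.17794065]
```

View pics/gscene.png

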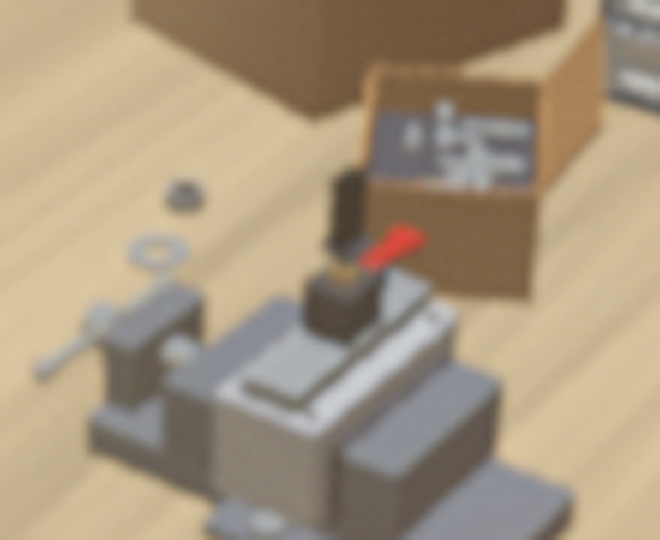

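View pics/gtop.png

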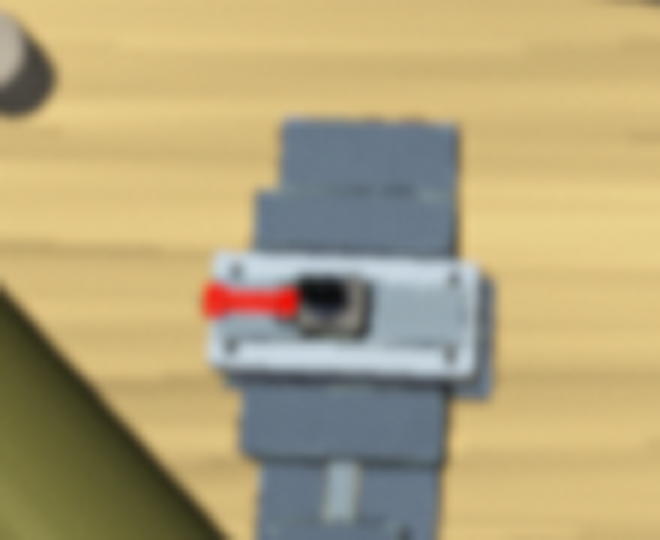

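```bash
python3 -c "
from h import *
print(robot.finish_job())"
```

```text
the job is handed in; nothing more can be done
None
```

I took the gauge off the plate by its grip and set its bridge flat and lengthwise on the block. I then pushed the rod down and let go. Finally I pressed the red lever down to its stop, backed the arm away and handed the job in at about 22 s. The hand-in gives no verdict.

- **Position:** the last pictures show the bridge about 2 mm from the bore's centre, against a 5 mm limit. The bridge top is at z ≈ 0.103–0.106 m, where 0.104 m means it is flat on the block.
- **Rod:** it stopped about 43 mm below the block's top, with a peak wrist force of 16 N. The grip's height read the same before and after locking. The camera can't confirm that the tip still touches the bottom; I infer it from the rod not having moved.
- **Lever:** it is level, and the fingertips met the stop at z ≈ 0.131 m, close to the expected 0.1315 m. The push on the stop peaked at 23 N, against a 40 N limit.
- **Disagreements:** the two cameras differed by 2–4 mm on where the bridge is, so the 2 mm figure is only approximate. The tool was also tilted by about 1° during the carry.
- **Bystanders:** the arm never went near any of them at low height, but I did not measure their positions again at the end.

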